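# Swing the tap over the glass and press the large-portion button

## Task

Get a large drink poured into the glass that stands on the tap's drip tray: push the swivelling spout round with your fingertips until its mouth is over the middle of that glass, and only then gently press the large round button on the console right down, let it spring back and withdraw, leaving the spout over the glass. Grip and lift nothing, press none of the other buttons, and leave the glass and the other things on the counter where they stand.

Things in the scene. Friction and masses are not known exactly. Their poses are not given: they have to be found in the camera images.
- tap: the tap unit, fixed: a drip tray 170 (x) x 150 (y) x 20 mm high, origin at the centre of its underside; a steel column 32 mm in diameter rises 100 mm behind the origin along the unit's own +x. z is up.
- spout (a joint): swivel of the spout on top of the column, rad: 0 when the spout points along the unit's own -x over the middle of the tray, growing as its free end swings towards the unit's own +y (clockwise seen from above); range -1.3 to 1.3. It is stiff (0.2 N m of friction, about 2 N at the push point) and stays where it is left, with no detent. It starts swung aside between 0.55 and 1.05.
- column_top (a point): the point on the swivel's upright axis level with the middle of the spout bar, 215 mm above the counter
- spout_tip (a point): mouth of the spout: lower end of a dark nozzle 18 mm in diameter, 150 mm from the swivel's axis and 175 mm above the counter. The spout is a level square steel bar 22 mm wide and 22 mm high (204 to 226 mm above the counter) that runs from the column to 11 mm past the nozzle; nothing stands above it. A good place to push is its side, 110 to 125 mm from the axis.
- glass_rim (a point): centre of the mouth of the drinking glass that stands on the drip tray: 68 mm across at the rim, 105 mm high, its rim 125 mm above the counter. Loose. It stands within about 10 mm of the circle that the spout's mouth travels on.
- console: the button console, fixed: a white box 165 x 165 x 45 mm high, origin at the centre of its underside. Four black buttons in steel rims stand on its top in a square, 72 mm between neighbours; which button is in which corner changes.
- big_top (a point): centre of the top face of the large round button, 40 mm across; at rest 57 mm above the counter, 12 mm above the console's top and 9 mm above its steel rim.
- big (a joint): how far the large round button is pressed, m: 0 at rest, 0.005 fully down; it springs back (about 1.5 N to start moving it, 4 N fully down)
- mid_top (a point): centre of the top face of the middle-sized round button, 27 mm across; at rest 57 mm above the counter, 12 mm above the console's top and 9 mm above its steel rim.
- mid (a joint): how far the middle-sized round button is pressed, m: 0 at rest, 0.005 fully down; it springs back (about 1.5 N to start moving it, 4 N fully down)
- small_top (a point): centre of the top face of the small round button, 17 mm across; at rest 57 mm above the counter, 12 mm above the console's top and 9 mm above its steel rim.
- small (a joint): how far the small round button is pressed, m: 0 at rest, 0.005 fully down; it springs back (about 1.5 N to start moving it, 4 N fully down)
- bar_top (a point): centre of the top face of the oblong button, 16 x 40 mm; at rest 57 mm above the counter, 12 mm above the console's top and 9 mm above its steel rim. The oblong one's long side lies along the console's y.
- bar (a joint): how far the oblong button is pressed, m: 0 at rest, 0.005 fully down; it springs back (about 1.5 N to start moving it, 4 N fully down)
- big_mount: steel rim of the large round button, 48 mm across, 3 mm high, with the button in it; origin on its axis at the console's top, 45 mm above the counter
- spare: a smaller empty drinking glass, 60 mm across, 90 mm high, on the counter between tap and console; origin under its foot. Loose; to be left alone.
- sweetener: a slim white sweetener tub, 40 mm across, 75 mm high, between tap and console behind the smaller glass; origin under its foot. Loose; to be left alone.
- mug: a white mug 80 mm across, 92 mm high, behind the tap and console; origin under its foot. Loose; to be left alone.
- jar: an amber jar with a wooden cap, 72 mm across, 110 mm high, behind on the counter; origin under its foot. Loose; to be left alone.
- tin: a plain steel tin, 68 mm across, 85 mm high, behind on the counter; origin under its foot. Loose; to be left alone.
- spoon: a steel spoon, 150 mm long, lying on the counter at the robot's left; origin under the middle of its length. Loose; to be left alone.
Things that resemble listed ones, but are neither listed nor needed, are in the scene too. What is shaped like the part that bears glass_rim but yellow is not meant.

How it is judged:
By the outcome, as a careful person would: the job done as asked, in the order asked, and still so for the second after the job is handed in, with the robot touching nothing.
It also fails if it takes over 51 s, if anything falls off the work surface, if the arm or the gripper's body presses on something with over 40 N, if the wrist force passes 120 N, or if a joint passes its speed limit or range.

## Robot

A 6-joint arm with a two-finger parallel gripper is mounted at the origin on the work surface. World frame = base frame: x ahead of the robot, y to its left, z up, the work surface at z = 0. Lengths are in m, angles in rad, forces in N, time in s.
With the tool pointing down it reaches from about 0.25 to 0.725 m from the base axis. Payload 4 kg.
Tool frame: the origin (TCP) lies midway between the tips of the shut fingers; the grasp point (between the pads) lies 19 mm behind it; x points along the fingers, y is the direction in which the jaws open and shut, and the axes are right-handed (so a half turn about x gives the same grasp; the last joint's range is limited). The gripper opens to 85 mm and grips with 20 to 120 N. Pads are 22 mm wide; open, the fingers measure 114 mm over their backs; the gripper's body (76 mm by 85 mm) begins 54 mm behind the grasp point. The pads swing forward as they close: fully open they stand 13 mm farther back than shut.
Start: joints at [-1.187, 0.241, 0.005, 1.335, 0, 1.571], TCP at [0.187, -0.464, 0.231] pointing down, gripper open.
Joint ranges: [-2.72, 2.72], [-1.05, 1.87], [-1.09, 1.28], [-1.99, 2.15], [-1.42, 1.44], [-3.14, 3.14]. Speed limits (rad/s): [2.79, 2.79, 3.14, 3.14, 3.14, 3.14].

## Interface

Orientations are given as a unit quaternion [w, x, y, z].
In Python, from rig import bot gives the robot as it stands.
- The arm moves only by the tool jog_arm, never from a script. Its argument "steps" is a list that holds one entry, the list of rows, each a list of 6 numbers: the shift along the tool's x, y, z as a fraction of full scale, then the turn, a rotation vector about the tool's x, y, z as a fraction of full scale. A call has exactly 5 rows; each row is the pose to reach, as a shift and turn from the pose commanded when the call began, along the tool's axes at that moment; what a row does not reach only later rows make up. Full scale, the value 1, is 100 mm for a shift and 60 degrees for a turn. A row lasts 1/10 s, in which the tool goes at most 50 mm and 8.59 degrees, less where a joint would pass 70% of its speed; a pose out of reach is approached as far as the arm can. A call with a number of a shift or a turn outside -1 to 1 is refused whole. A call with a gripper value outside its range is refused whole. "grip" is the opening, from 0 (shut) to 1 (fully open), set as the call begins (left out, the last holds). The fingers move at their own pace and stop on an object; "squeeze" is the grip in N (left out, the last holds). Time passes only in rows, so rows that repeat a pose let the fingers close, or fill a call up. It gives the time, the measured TCP pose, the force and the opening at its end, in the units of the state.
- bot.state(): the state, without advancing time (a new reading comes with each control period).
- bot.capture(name): name is "scene" or "top"; returns a dict with "frame" (480x640x3 uint8, blue, green, red), "z_map" (480x640 float32, m along the optical axis (not along the pixel's ray), 0 where there is no reading), "fx", "fy", "cx", "cy" (pixels), "view" (4x4, takes a point from world to camera coordinates). Camera axes: x right, y up, looking along -z (the intrinsics and any distortion apply to the point x, -y, -z); pixel columns grow to the right and rows downward; lengths in m; the calibration is good to about 2 mm. A picture is of the moment at which its call begins.
- bot.close_job(): hands the job in, once; it reports no verdict.
Trained networks look in a picture, given as the dict that the camera call returned (one of the last four; its "shot" number tells which), for a name from the list of things; names that differ only in an ending like _2 or _b are one class to them, and where a whole thing is asked for, a point or a joint stands for the part that bears it (a point fixed in the world has none). Each returns a list of dicts, best first, with "p" (0 to 1); they miss things now and then, are a little off and sometimes report something else, mostly with a low value. They report only what shows in the picture. A call takes as long as a camera call. They do not tell look-alikes from the thing itself.
- bot.spot_in(picture, query): "xy" ([column, row] in pixels, amid what is visible of it).
The state is a dict: "t": time; "joint_pos": joint angles; "qd": joint speeds; "effort": joint torques, N m; "eef_pos": TCP position; "ee_rot": TCP orientation; "contact_force": force on the tool from outside, world axes, zero at the start; "ft_torque": the same for the moment, N m; "finger_gap": finger opening in m.
Only numpy, scipy, OpenCV 4.12 (cv2) and the standard library are available. Lean on these libraries where they do the work, as an engineer would, in place of code of your own. Each camera call takes 0.05 s, during which the arm holds its last target.

## Working session

There is one attempt and no reset: what is moved stays moved. The work goes in short steps, Python scripts to look and compute and a tool call to move; the robot and the scene stay as the last step left them, time stands still between calls to the robot, and variables do not carry over. Pictures are saved under pics/ and viewed, and the job is handed in when it is done.

Besides the shell and the picture viewer there is one more tool, called after "Call:" by a JSON object that holds its "name" and its "arguments", one argument or row to a line. jog_arm: Moves the arm, as the interface text tells. Its arguments: {"type":"object","properties":{"steps":{"type":"array"},"grip":{"type":"number"},"squeeze":{"type":"number"}},"required":["steps"]}

```bash
mkdir -p pics; ls; cat > h.py <<'E'
import numpy as np, cv2
from rig import bot
def w2p(c,P):
    q=c["view"]@np.append(P,1); return c["cx"]+c["fx"]*q[0]/-q[2], c["cy"]+c["fy"]*(-q[1])/(-q[2])
def ray(c,u,v):
    R=c["view"][:3,:3];t=c["view"][:3,3]
    d=R.T@np.array([(u-c["cx"])/c["fx"],-(v-c["cy"])/c["fy"],-1.]); o=-R.T@t; return o,d
def at_z(c,u,v,z):
    o,d=ray(c,u,v); return o+d*(z-o[2])/d[2]
def at_d(c,u,v):
    o,d=ray(c,u,v); return o+d*float(c["z_map"][int(round(v)),int(round(u))])
E
python3 - <<'E'
from h import *
s=bot.state(); print({k:np.round(v,4).tolist() for k,v in s.items()})
for n in("scene","top"):
    c=bot.capture(n); cv2.imwrite(f"pics/{n}0.png",c["frame"]); print(n,{k:v for k,v in c.items() if k not in("frame","z_map","view")})
    for q in ("spout_tip","spout","glass_rim","big_top","mid_top","small_top","bar_top","column_top","tap","console","spare"):
        r=bot.spot_in(c,q)
        print(q,[(np.round(x["xy"]).tolist(),round(x["p"],2),np.round(at_d(c,*x["xy"]),3).tolist()) for x in r[:3]])
E
```

```text
pics
{'t': 0.0, 'joint_pos': [-1.187, 0.2414, 0.0037, 1.3352, -0.0, 1.5708], 'qd': [-0.0004, 0.0007, 0.001, 0.0008, -0.0002, 0.0004], 'effort': [-0.0011, -37.2319, 25.2407, 0.0168, -0.0001, -0.0], 'eef_pos': [0.187, -0.463, 0.2304], 'ee_rot': [-0.1341, -0.694, -0.1356, 0.6943], 'contact_force': [0.8014, 0.2342, 0.2605], 'ft_torque': [-0.0516, 0.0089, -0.0185], 'finger_gap': 0.0855}
scene {'fx': 435.63460600826124, 'fy': 435.63460600826124, 'cx': 324.1078278270416, 'cy': 241.75917938889265, 'shot': 1}
spout_tip [([291.0, 286.0], 0.72, [0.608, -0.168, 0.226])]
spout [([293.0, 285.0], 0.69, [0.609, -0.165, 0.227]), ([368.0, 327.0], 0.66, [0.724, -0.021, 0.006])]
glass_rim [([237.0, 304.0], 0.87, [0.449, -0.191, 0.063]), ([166.0, 311.0], 0.85, [0.353, -0.32, 0.096]), ([203.0, 290.0], 0.84, [0.377, -0.228, 0.098])]
big_top []
mid_top [([357.0, 248.0], 0.5, [0.574, 0.158, 0.048])]
small_top []
bar_top []
column_top [([274.0, 333.0], 0.93, [0.553, -0.18, 0.017])]
tap [([275.0, 334.0], 0.86, [0.558, -0.18, 0.018])]
console [([347.0, 239.0], 0.67, [0.528, 0.175, 0.043])]
spare [([302.0, 259.0
[... 300 characters left out ...]
339, -0.228, 0.003]), ([370.0, 322.0], 0.86, [0.37, -0.048, 0.002]), ([448.0, 275.0], 0.82, [0.473, -0.218, 0.027])]
big_top [([242.0, 231.0], 0.6, [0.563, 0.234, 0.053]), ([240.0, 262.0], 0.35, [0.496, 0.237, 0.053])]
mid_top [([271.0, 226.0], 0.65, [0.575, 0.171, 0.056])]
small_top [([241.0, 263.0], 0.48, [0.493, 0.232, 0.056]), ([242.0, 230.0], 0.18, [0.564, 0.234, 0.056])]
bar_top [([274.0, 261.0], 0.5, [0.498, 0.162, 0.057])]
column_top [([433.0, 232.0], 0.91, [0.569, -0.19, 0.023]), ([446.0, 271.0], 0.37, [0.481, -0.216, 0.023])]
tap [([435.0, 233.0], 0.65, [0.568, -0.195, 0.02])]
console [([257.0, 250.0], 0.8, [0.524, 0.2, 0.045])]
spare [([344.0, 277.0], 0.94, [0.469, 0.009, 0.005])]
```

View pics/scene0.png

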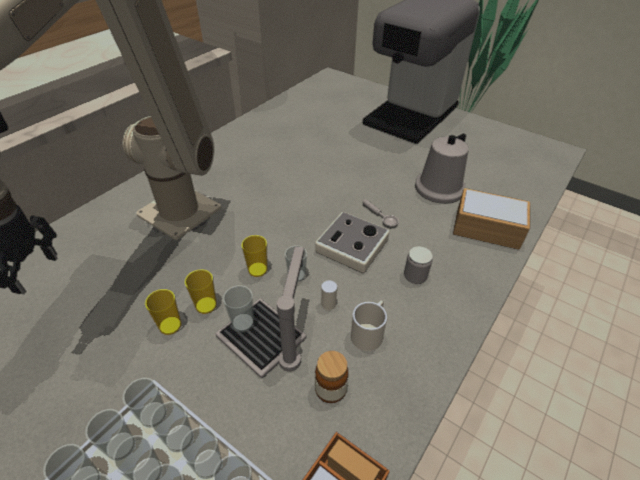

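View pics/top0.png

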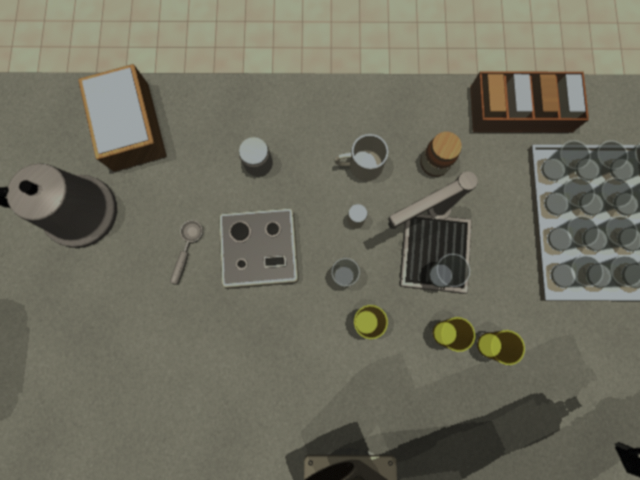

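The top view shows the tray at (437,253), with the clear glass on it at about (450,270). The spout bar runs from the column at (467,182) to its free end at (393,222). The console is at (258,248), with the big button upper left at (240,231). The yellow glasses at (370,322), (455,334) and (502,347) are decoys. I'll confirm in enlarged crops.

```bash
python3 - <<'E'
from h import *
f=cv2.imread("pics/top0.png")
cv2.imwrite("pics/c1.png",cv2.resize(f[165:305,380:500],None,fx=4.2,fy=4.2,interpolation=cv2.INTER_CUBIC))
cv2.imwrite("pics/c2.png",cv2.resize(f[200:295,210:305],None,fx=6,fy=6,interpolation=cv2.INTER_CUBIC))
f=cv2.imread("pics/scene0.png")
cv2.imwrite("pics/c3.png",cv2.resize(f[230:380,210:330],None,fx=4,fy=4,interpolation=cv2.INTER_CUBIC))
E
```

```text
(no output)
```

View pics/c1.png

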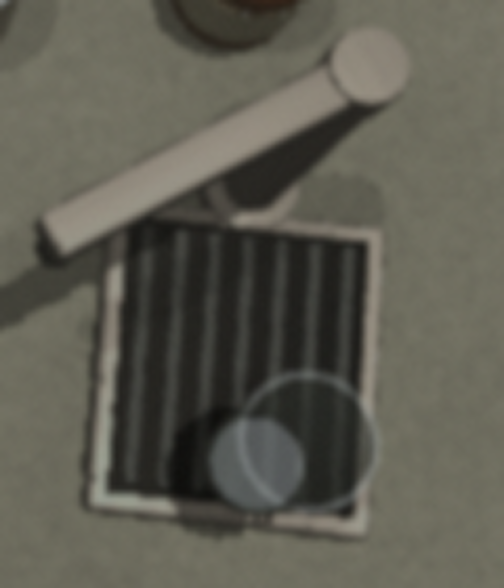

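View pics/c2.png

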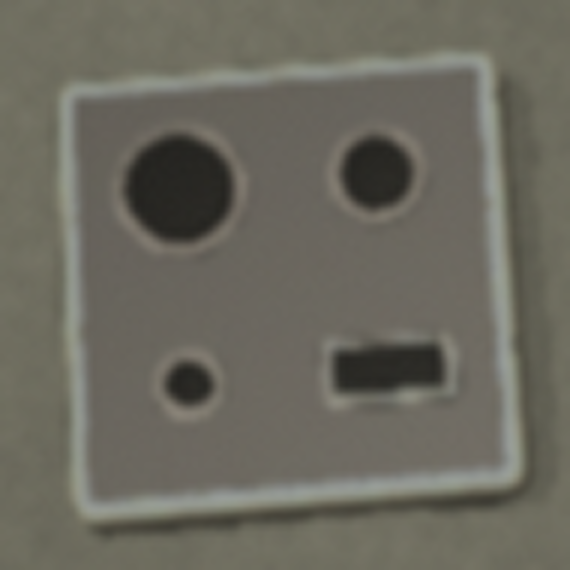

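View pics/c3.png

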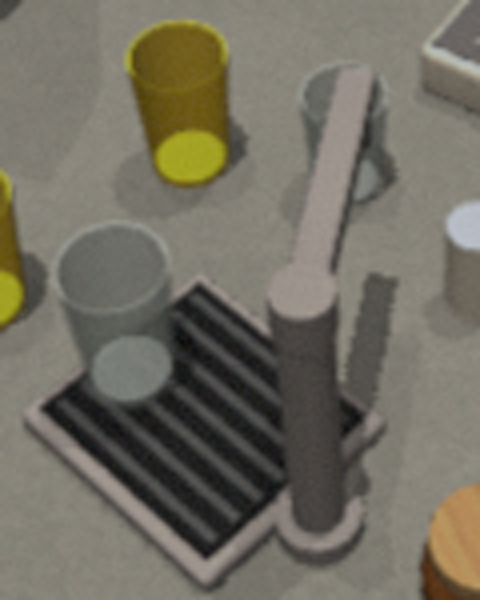

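The crops confirm the clear glass on the tray (rim circle at crop (311,440)), and the big button upper left at crop (180,188). Now to measure.

```bash
python3 - <<'E'
from h import *
c=bot.capture("top"); b=bot.capture("scene"); np.set_printoptions(precision=4,suppress=True)
cr=lambda x,y,s,ox,oy:((x+.5)/s-.5+ox,(y+.5)/s-.5+oy)
t=lambda x,y:cr(x,y,4.2,380,165)
s=lambda x,y:cr(x,y,4,210,230)
print("rim top",at_z(c,*t(311,441),.125),"base",at_z(c,*t(256,463),.022))
print("rim scene",at_z(b,*s(115,277),.125),"base",at_z(b,*s(132,371),.022))
print("rim width check", [at_z(c,*t(x,441),.125)[1] for x in(243,380)])
print("col top",at_z(c,*t(369,66),.226), at_d(c,*t(369,66)),"scene",at_d(b,*s(302,290)))
tray=[at_z(c,*t(*p),.02) for p in((107,218),(380,232),(366,534),(91,507))]; print("tray",np.array(tray)); tc=np.mean(tray,0)
u=np.array(tray); ax=(u[0]+u[1]-u[2]-u[3])[:2]; ax/=np.linalg.norm(ax); print(tc,ax,"col expected",tc[:2]+.1*ax)
# bar by depth
H,W=c["z_map"].shape
pts=[]
for v in range(165,240):
    for uu in range(380,490):
        if c["z_map"][v,uu]>0:
            p=at_d(c,uu,v)
            if .218<p[2]<.24: pts.append(p)
pts=np.array(pts); print(len(pts),pts.min(0),pts.max(0),np.median(pts[:,2]))
m=pts.mean(0); w=np.linalg.svd(pts[:,:2]-m[:2])[2][0]; 
if w[1]<0:w=-w
pr=(pts[:,:2]-m[:2])@w; print("bar dir",w,"far",m[:2]+w*pr.max(),"near",m[:2]+w*pr.min(),"len",np.ptp(pr))
z=lambda x,y:cr(x,y,6,210,200)
for n,p in(("big",(180,188)),("mid",(377,173)),("small",(189,383)),("bar",(389,368))): print(n,at_z(c,*z(*p),.057))
# dark blobs centroid
g=cv2.cvtColor(c["frame"],cv2.COLOR_BGR2GRAY)[205:290,215:300]
n,l,st,ce=cv2.connectedComponentsWithStats((g<70).astype(np.uint8))
for i in range(1,n):
    if st[i,4]>15: print(st[i,4],at_z(c,ce[i,0]+215,ce[i,1]+205,.057))
for q in("mug","jar","tin","sweetener","spare"):
    r=bot.spot_in(c,q)
    if r: print(q,r[0]["xy"],at_d(c,*r[0]["xy"]))
for q in("big_top",):
  print([ (x["xy"],x["p"],at_z(b,*x["xy"],.057)) for x in bot.spot_in(b,q)])
E
```

```text
rim top [ 0.4723 -0.2039  0.125 ] base [ 0.4728 -0.2036  0.022 ]
rim scene [ 0.4803 -0.2082  0.125 ] base [ 0.4736 -0.2044  0.022 ]
rim width check [np.float64(-0.1715703690655268), np.float64(-0.23662676821445497)]
col top [ 0.6254 -0.2084  0.226 ] [ 0.6241 -0.2071  0.23  ] scene [ 0.626  -0.2093  0.2281]
tray [[ 0.6054 -0.1291  0.02  ]
 [ 0.5984 -0.2764  0.02  ]
 [ 0.4359 -0.2603  0.02  ]
 [ 0.4494 -0.1163  0.02  ]]
[ 0.5223 -0.1955  0.02  ] [ 0.9959 -0.0904] col expected [ 0.6219 -0.2046]
1253 [ 0.5399 -0.2257  0.2181] [ 0.6409 -0.0629  0.2321] 0.22594308288755194
bar dir [-0.4751  0.8799] far [ 0.5479 -0.0666] near [ 0.6328 -0.2239] len 0.1787033677336378
big [0.5626 0.2384 0.057 ]
mid [0.5685 0.1672 0.057 ]
small [0.4915 0.2324 0.057 ]
bar [0.4972 0.1611 0.057 ]
240 [0.5625 0.2388 0.057 ]
103 [0.5686 0.1678 0.057 ]
113 [0.4972 0.1613 0.057 ]
38 [0.4913 0.2326 0.057 ]
mug [369.0, 158.8] [ 0.7478 -0.0503  0.0066]
jar [436.5, 154.4] [ 0.7203 -0.1836  0.1089]
tin [256.1, 155.7] [0.724  0.2036 0.086 ]
sweetener [360.1, 214.1] [ 0.5977 -0.0226  0.073 ]
spare [344.3, 273.4] [0.4769 0.0087 0.0044]
[([368.5, 232.9], 0.46, array([0.5698, 0.2226, 0.057 ]))]
```

```bash
cat >> h.py <<'E'
from scipy.spatial.transform import Rotation as Ro
np.set_printoptions(precision=4,suppress=True)
def R0():
    q=bot.state()["ee_rot"]; return Ro.from_quat([q[1],q[2],q[3],q[0]])
def frac(target):
    s=bot.state(); return R0().inv().apply(np.array(target)-np.array(s["eef_pos"]))/.1
def turnto(M): return (R0().inv()*Ro.from_matrix(M)).as_rotvec()/np.radians(60)
def yawM(a):  # tool x down, tool y along world angle a
    x=np.array([0,0,-1.]);y=np.array([np.cos(a),np.sin(a),0]);return np.c_[x,y,np.cross(x,y)]
E
python3 - <<'E'
from h import *
print(R0().as_matrix())
for a in (0,90,180,270): print(a,turnto(yawM(np.radians(a))))
print(frac([.187,-.464,.33]),frac([.605,-.08,.33]))
E
```

```text
[[-0.      0.3745 -0.9272]
 [-0.     -0.9272 -0.3745]
 [-1.      0.      0.    ]]
0 [-1.1335  0.      0.    ]
90 [-2.6335  0.      0.    ]
180 [ 1.8665  0.     -0.    ]
270 [ 0.3665  0.     -0.    ]
[-0.9869  0.0027  0.0035] [-0.9871 -1.9927 -5.3103]
```

Call:
{"name": "jog_arm", "arguments": {
  "steps": [
    [[-0.4, 0, -0.2, 0, 0, 0], [-0.8, -0.1, -0.5, -0.1, 0, 0], [-0.8, -0.2, -0.9, -0.2, 0, 0], [-0.8, -0.3, -1.0, -0.3, 0, 0], [-0.8, -0.35, -1.0, -0.3, 0, 0]]
  ],
  "grip": 0
}}

```text
t: 2.1
eef_pos: [0.268, -0.3926, 0.3117]
ee_rot: [0.243, 0.664, 0.243, -0.664]
contact_force: [0.5, -0.2, 0.6]
finger_gap: 0.0123
```

```bash
python3 - <<'E'
from h import *
s=bot.state();print(s["t"],s["eef_pos"],s["joint_pos"],s["finger_gap"],s["contact_force"]);print(frac([.615,-.08,.31]),turnto(yawM(np.radians(-35))))
E
```

```text
2.1 [ 0.268  -0.3926  0.3117] [-0.972   0.1707  0.124   1.5236  0.0001  1.4687] 0.012265462348587887 [ 0.5058 -0.2418  0.5588]
[ 0.0171 -0.1516 -4.6685] [-0.2474  0.     -0.0006]
```

Call:
{"name": "jog_arm", "arguments": {
  "steps": [
    [[0, 0, -0.4, -0.05, 0, 0], [0, 0, -0.8, -0.1, 0, 0], [0, 0, -1.0, -0.15, 0, 0], [0, 0, -1.0, -0.2, 0, 0], [0, 0, -1.0, -0.25, 0, 0]]
  ]
}}

```text
t: 2.6
eef_pos: [0.3432, -0.3294, 0.3109]
ee_rot: [-0.326, -0.627, -0.327, 0.627]
contact_force: [-0.2, -0.8, 0.5]
finger_gap: -0.0003
```

```bash
python3 - <<'E'
from h import *
s=bot.state();print(s["t"],s["eef_pos"],s["joint_pos"],s["finger_gap"],s["contact_force"]);print(frac([.615,-.08,.31]),turnto(yawM(np.radians(-35))))
E
```

```text
2.6 [ 0.3432 -0.3294  0.3109] [-0.7645  0.1726  0.1244  1.5234 -0.0005  1.4171] -0.0003036982947910961 [-0.2304 -0.8239  0.5262]
[ 0.0071  0.7961 -3.6016] [0.0001 0.0004 0.0008]
```

Call:
{"name": "jog_arm", "arguments": {
  "steps": [
    [[0, 0.1, -0.4, 0, 0, 0], [0, 0.2, -0.8, 0, 0, 0], [0, 0.2, -1.0, 0, 0, 0], [0, 0.2, -1.0, 0, 0, 0], [0, 0.2, -1.0, 0, 0, 0]]
  ]
}}

```text
t: 3.1
eef_pos: [0.4167, -0.2595, 0.311]
ee_rot: [-0.326, -0.627, -0.326, 0.628]
contact_force: [-0.5, 0.6, -0.2]
finger_gap: 0.0003
```

Call:
{"name": "jog_arm", "arguments": {
  "steps": [
    [[0, 0.1, -0.4, 0, 0, 0], [0, 0.2, -0.8, 0, 0, 0], [0, 0.2, -1.0, 0, 0, 0], [0, 0.2, -1.0, 0, 0, 0], [0, 0.2, -1.0, 0, 0, 0]]
  ]
}}

```text
t: 3.6
eef_pos: [0.4902, -0.1897, 0.3111]
ee_rot: [-0.326, -0.627, -0.326, 0.628]
contact_force: [-0.7, 0.4, -0.6]
finger_gap: 0.0001
```

Call:
{"name": "jog_arm", "arguments": {
  "steps": [
    [[0, 0.1, -0.4, 0, 0, 0], [0, 0.2, -0.8, 0, 0, 0], [0, 0.2, -1.0, 0, 0, 0], [0, 0.2, -1.0, 0, 0, 0], [0, 0.2, -1.0, 0, 0, 0]]
  ]
}}

```text
t: 4.1
eef_pos: [0.5639, -0.1196, 0.3112]
ee_rot: [-0.326, -0.627, -0.326, 0.628]
contact_force: [-0.5, -0.7, -0.7]
finger_gap: 0.0002
```

```bash
python3 - <<'E'
from h import *
s=bot.state();print(s["t"],s["eef_pos"],s["joint_pos"],s["finger_gap"],s["contact_force"]);print(frac([.615,-.08,.31]),turnto(yawM(np.radians(-35))))
E
```

```text
4.1 [ 0.5639 -0.1196  0.3112] [-0.2085  0.3859  0.4126  1.5981 -0.0009  1.9749] 0.00024988779931171346 [-0.4838 -0.7125 -0.6952]
[ 0.0117  0.1901 -0.6178] [-0.0017  0.001   0.0003]
```

Call:
{"name": "jog_arm", "arguments": {
  "steps": [
    [[0, 0.1, -0.4, 0, 0, 0], [0, 0.12, -0.62, 0, 0, 0], [0, 0.12, -0.62, 0, 0, 0], [0.4, 0.12, -0.62, 0, 0, 0], [0.6, 0.12, -0.62, 0, 0, 0]]
  ]
}}

```text
t: 4.6
eef_pos: [0.6083, -0.0764, 0.2496]
ee_rot: [-0.326, -0.627, -0.326, 0.628]
contact_force: [0.2, -0.7, -2.1]
finger_gap: 0.0001
```

```bash
python3 - <<'E'
from h import *
s=bot.state();print(s["t"],s["eef_pos"],s["joint_pos"],s["contact_force"]);print(frac([.615,-.08,.207]))
c=bot.capture("top");cv2.imwrite("pics/t1.png",cv2.resize(c["frame"][110:310,330:530],None,fx=3,fy=3))
A=np.array([.624,-.2075]);p=np.array(s["eef_pos"])[:2]-A;d=np.array([-.475,.88]);print(p@d,p@np.array([.88,.475]))
E
```

```text
4.6 [ 0.6083 -0.0764  0.2496] [-0.1244  0.4697  0.3826  1.4856 -0.0009  2.0599] [ 0.2479 -0.721  -2.1104]
[ 0.4254  0.0762 -0.0097]
0.12284055911208529 0.04847182358867806
```

View pics/t1.png

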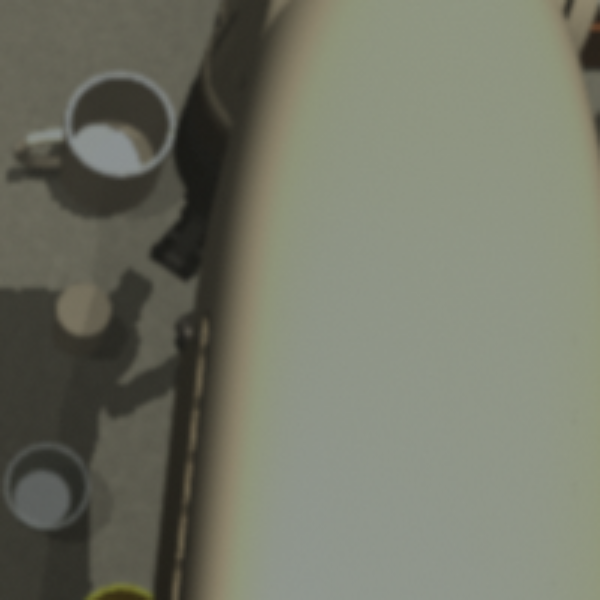

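The arm blocks the top view here, with only the fingertips showing at (180,250). I'll use the scene camera instead and descend to bar height.

Call:
{"name": "jog_arm", "arguments": {
  "steps": [
    [[0.2, 0, 0, 0, 0, 0], [0.35, 0, 0, 0, 0, 0], [0.42, 0, 0, 0, 0, 0], [0.42, 0, 0, 0, 0, 0], [0.42, 0, 0, 0, 0, 0]]
  ]
}}

```text
t: 5.15
eef_pos: [0.6102, -0.0752, 0.2106]
ee_rot: [0.326, 0.628, 0.326, -0.627]
contact_force: [-0.0, 0.5, 0.6]
finger_gap: -0.0001
```

```bash
python3 - <<'E'
from h import *
s=bot.state();print(s["t"],s["eef_pos"],s["contact_force"])
c=bot.capture("scene");cv2.imwrite("pics/s1.png",cv2.resize(c["frame"][200:400,180:400],None,fx=3,fy=3))
M=R0()
A=np.array([.624,-.2075])
for ph in(1.05,.8,.55,.3,.1,.023):
    d=np.array([-np.cos(ph),np.sin(ph)]);n=np.array([np.sin(ph),np.cos(ph)])
    t=A+.12*d+.027*n; print(ph,t,frac([*t,s["eef_pos"][2]]))
E
```

```text
5.15 [ 0.6102 -0.0752  0.2106] [-0.0235  0.4791  0.5958]
1.05 [ 0.5877 -0.09  ] [ 0.0016 -0.1006  0.2541]
0.8 [ 0.5598 -0.1026] [ 0.001  -0.2568  0.5181]
0.55 [ 0.5358 -0.1218] [ 0.0006 -0.3429  0.8124]
0.3 [ 0.5173 -0.1462] [ 0.0003 -0.3534  1.1189]
0.1 [ 0.5073 -0.1687] [ 0.0002 -0.3069  1.3601]
0.023 [ 0.5047 -0.1777] [ 0.0001 -0.2763  1.4497]
```

View pics/s1.png

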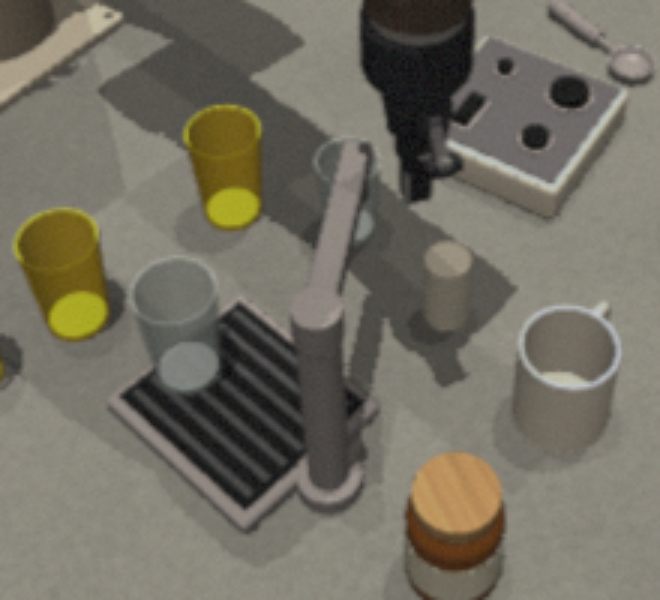

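The fingers at crop (420,180) are behind and to the right of the bar end at (355,150), with a clear gap. Starting the push.

Call:
{"name": "jog_arm", "arguments": {
  "steps": [
    [[0.02, -0.05, 0.13, 0, 0, 0], [0.03, -0.1, 0.25, 0, 0, 0], [0.03, -0.15, 0.34, 0, 0, 0], [0.03, -0.21, 0.43, 0, 0, 0], [0.03, -0.26, 0.52, 0, 0, 0]]
  ]
}}

```text
t: 5.7
eef_pos: [0.5594, -0.1024, 0.2072]
ee_rot: [0.327, 0.628, 0.326, -0.626]
contact_force: [2.9, 0.3, -0.2]
finger_gap: 0.0001
```

```bash
cat > look.py <<'E'
from h import *
import sys
s=bot.state();print(s["t"],s["eef_pos"],s["joint_pos"],s["contact_force"])
c=bot.capture("scene");cv2.imwrite("pics/%s.png"%sys.argv[1],cv2.resize(c["frame"][200:400,180:400],None,fx=3,fy=3,interpolation=cv2.INTER_CUBIC))
A=np.array([.624,-.2075])
pts=[]
for v in range(200,340):
    for u in range(200,330):
        if c["z_map"][v,u]>0:
            p=at_d(c,u,v)
            if .2235<p[2]<.2285 and .04<np.hypot(*(p[:2]-A))<.165 : pts.append(p)
pts=np.array(pts); q=pts[:,:2]-A; ph=np.arctan2(q[:,1],-q[:,0]); k=abs(ph-np.median(ph))<.3; q=q[k]
print(len(q),"phi med",np.median(ph), "centroid",np.arctan2(q.mean(0)[1],-q.mean(0)[0]))
for ph in(.8,.55,.3,.1,.023):
    d=np.array([-np.cos(ph),np.sin(ph)]);n=np.array([np.sin(ph),np.cos(ph)])
    t=A+.12*d+.027*n; print(ph,t,frac([*t,.208]))
print(turnto(yawM(0)))
E
python3 look.py s2
```

```text
5.7 [ 0.5594 -0.1024  0.2072] [-0.1809  0.3856  0.1446  1.3269 -0.0001  2.0008] [ 2.9416  0.3156 -0.1848]
373 phi med 0.830240953963705 centroid 0.8368612814302397
0.8 [ 0.5598 -0.1026] [-0.0082  0.0161 -0.0154]
0.55 [ 0.5358 -0.1218] [-0.0082 -0.07    0.279 ]
0.3 [ 0.5173 -0.1462] [-0.008  -0.0806  0.5855]
0.1 [ 0.5073 -0.1687] [-0.0079 -0.0341  0.8266]
0.023 [ 0.5047 -0.1777] [-0.0078 -0.0035  0.9163]
[-0.5842  0.0007 -0.0006]
```

View pics/s2.png

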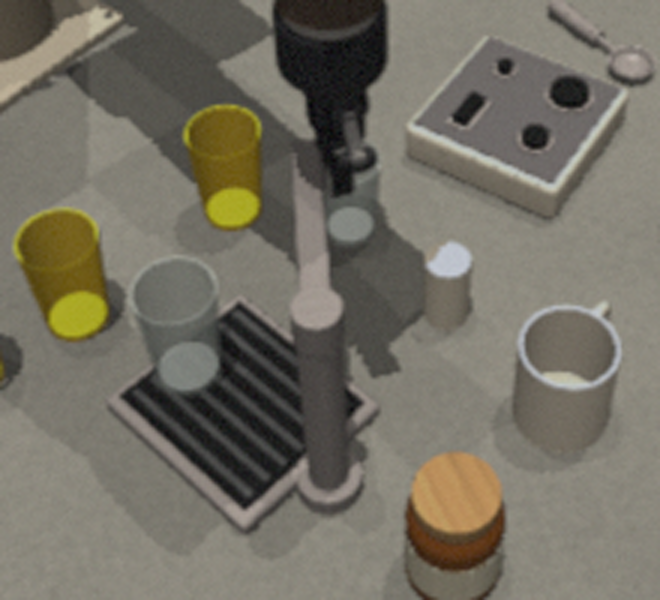

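The spout is following (bar end at crop (305,160), φ≈0.83 against a target of about 0.02), and the force is 3 N. Continuing while turning the fingers flat to the bar.

Call:
{"name": "jog_arm", "arguments": {
  "steps": [
    [[-0.01, -0.03, 0.12, -0.08, 0, 0], [-0.01, -0.06, 0.24, -0.16, 0, 0], [-0.01, -0.07, 0.35, -0.24, 0, 0], [-0.01, -0.08, 0.46, -0.32, 0, 0], [-0.01, -0.08, 0.56, -0.4, 0, 0]]
  ]
}}

```text
t: 6.25
eef_pos: [0.5195, -0.1427, 0.2073]
ee_rot: [0.45, 0.545, 0.451, -0.545]
contact_force: [2.0, 2.3, 0.4]
finger_gap: -0.0001
```

```bash
python3 look.py s3
```

```text
6.25 [ 0.5195 -0.1427  0.2073] [-0.2688  0.3292  0.0628  1.3055  0.0014  1.4901] [2.0172 2.2785 0.3976]
381 phi med 0.3606343164153527 centroid 0.36571933238126775
0.8 [ 0.5598 -0.1026] [-0.0075  0.3262 -0.4834]
0.55 [ 0.5358 -0.1218] [-0.0072  0.1266 -0.2506]
0.3 [ 0.5173 -0.1462] [-0.0069 -0.0093  0.0244]
0.1 [ 0.5073 -0.1687] [-0.0068 -0.0662  0.2633]
0.023 [ 0.5047 -0.1777] [-0.0068 -0.0752  0.3575]
[-0.1791 -0.      0.0015]
```

View pics/s3.png

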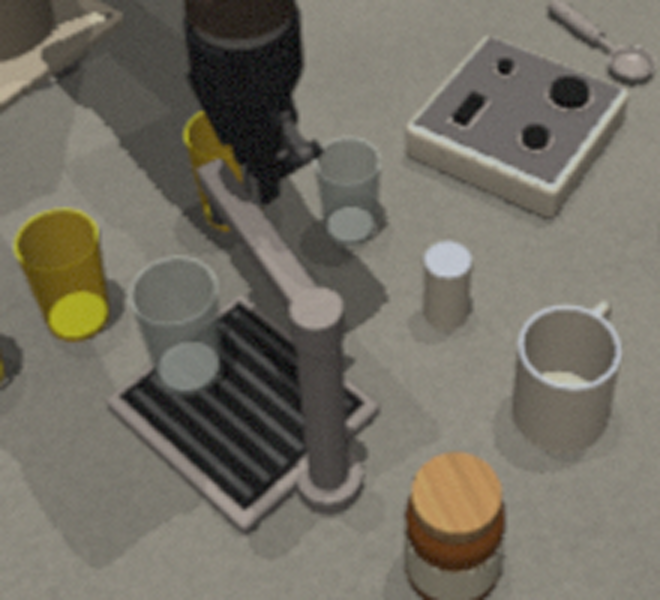

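Call:
{"name": "jog_arm", "arguments": {
  "steps": [
    [[-0.01, -0.02, 0.06, -0.04, 0, 0], [-0.01, -0.04, 0.12, -0.08, 0, 0], [-0.01, -0.05, 0.18, -0.13, 0, 0], [-0.01, -0.06, 0.24, -0.18, 0, 0], [-0.01, -0.06, 0.24, -0.18, 0, 0]]
  ]
}}

```text
t: 6.8
eef_pos: [0.5089, -0.1657, 0.2081]
ee_rot: [-0.498, -0.501, -0.499, 0.502]
contact_force: [-0.1, 0.6, -0.2]
finger_gap: 0.0001
```

```bash
python3 look.py s4
```

```text
6.8 [ 0.5089 -0.1657  0.2081] [-0.3146  0.3224  0.0553  1.3055 -0.0003  1.2619] [-0.1277  0.562  -0.1507]
410 phi med 0.15139545708710278 centroid 0.1554358062668214
0.8 [ 0.5598 -0.1026] [ 0.0013  0.5005 -0.6338]
0.55 [ 0.5358 -0.1218] [ 0.0016  0.2621 -0.4409]
0.3 [ 0.5173 -0.1462] [ 0.0019  0.0789 -0.1949]
0.1 [ 0.5073 -0.1687] [ 0.0021 -0.0202  0.0298]
0.023 [ 0.5047 -0.1777] [ 0.0021 -0.046   0.1209]
[-0.0058  0.0002  0.0011]
```

View pics/s4.png

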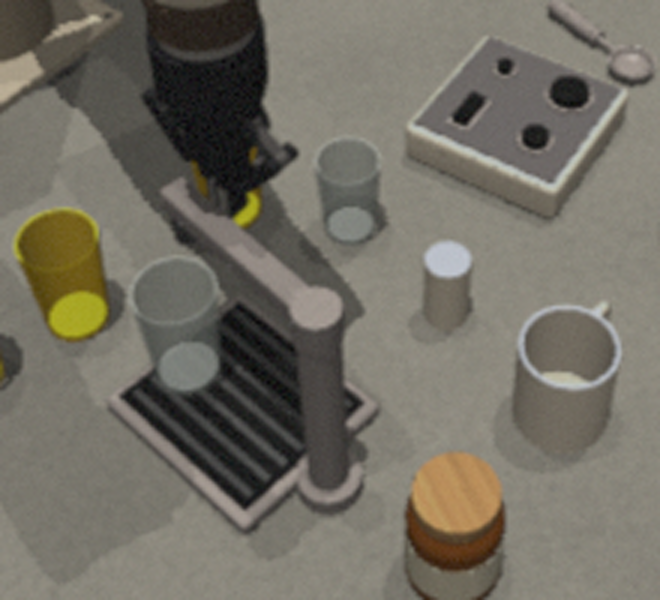

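Call:
{"name": "jog_arm", "arguments": {
  "steps": [
    [[0, -0.01, 0.04, 0, 0, 0], [0, -0.02, 0.08, 0, 0, 0], [0, -0.03, 0.11, 0, 0, 0], [0, -0.03, 0.14, 0, 0, 0], [0, -0.03, 0.14, 0, 0, 0]]
  ]
}}

```text
t: 7.35
eef_pos: [0.5066, -0.1802, 0.2083]
ee_rot: [-0.499, -0.501, -0.499, 0.501]
contact_force: [0.3, 0.1, -0.4]
finger_gap: 0.0001
```

```bash
python3 look.py s5; python3 - <<'E'
from h import *
c=bot.capture("top");cv2.imwrite("pics/t5.png",c["frame"])
f=cv2.imread("pics/s5.png")
E
```

```text
7.35 [ 0.5066 -0.1802  0.2083] [-0.3414  0.326   0.0608  1.3058 -0.0006  1.2339] [ 0.2637  0.0819 -0.3619]
402 phi med 0.037020562668439214 centroid 0.03885176285361583
0.8 [ 0.5598 -0.1026] [ 0.002   0.5282 -0.7781]
0.55 [ 0.5358 -0.1218] [ 0.0023  0.2895 -0.5855]
0.3 [ 0.5173 -0.1462] [ 0.0025  0.1058 -0.3398]
0.1 [ 0.5073 -0.1687] [ 0.0027  0.0064 -0.1153]
0.023 [ 0.5047 -0.1777] [ 0.0028 -0.0196 -0.0242]
[-0.0042  0.0007  0.0004]
```

View pics/s5.png

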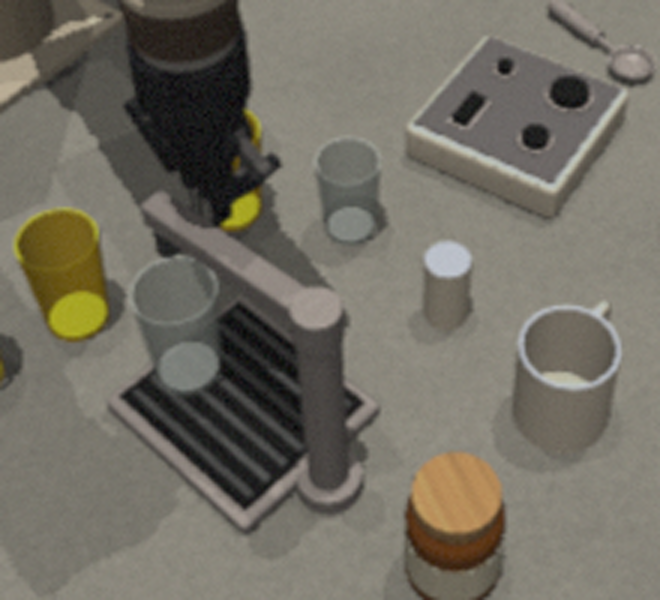

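```bash
python3 - <<'E'
from h import *
c=bot.capture("scene")
f=cv2.resize(c["frame"][270:320,210:270],None,fx=10,fy=10,interpolation=cv2.INTER_CUBIC)
A=np.array([.625,-.208])
for P,col in (([.474,-.2045,.125],(0,0,255)),([.474,-.2045,.175],(0,255,0)),([*(A+.15*np.array([-np.cos(.038),np.sin(.038)])),.175],(255,0,0))):
    u,v=w2p(c,P); cv2.circle(f,(int((u-210+.5)*10),int((v-270+.5)*10)),5,col,-1); print(P,u,v)
cv2.imwrite("pics/z5.png",f)
E
```

```text
[0.474, -0.2045, 0.125] 237.52951187985798 296.5411366606764
[0.474, -0.2045, 0.175] 234.7367174451033 282.5423169660421
[np.float64(0.47510828696852725), np.float64(-0.20230137170095944), 0.175] 235.7981428623179 282.1615769924472
```

View pics/z5.png

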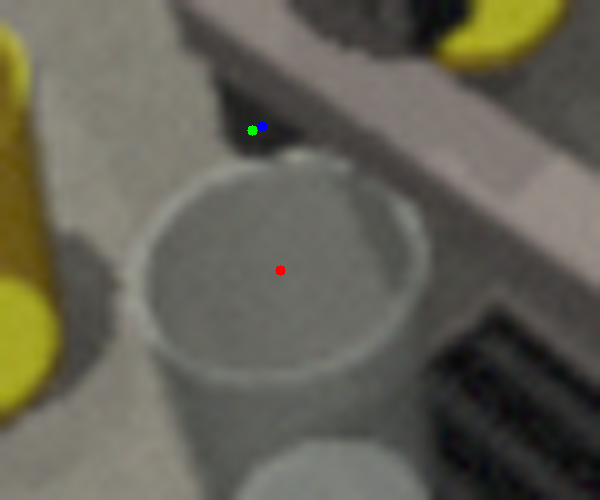

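View pics/t5.png

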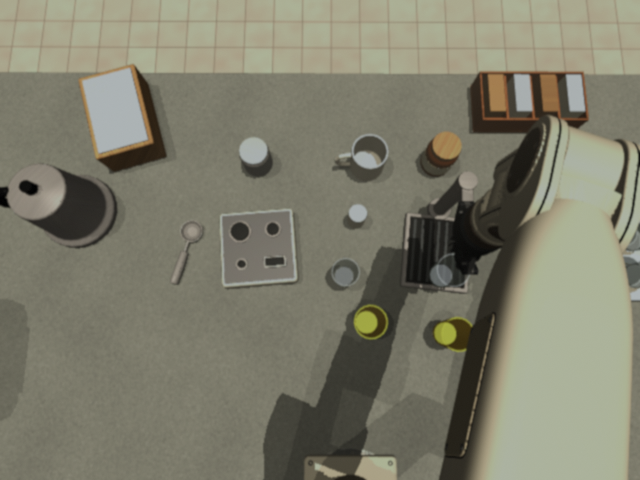

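The nozzle sits within about 2 mm of its target over the rim centre. One 2 mm nudge, then I'll back off towards +y and lift.

Call:
{"name": "jog_arm", "arguments": {
  "steps": [
    [[0, 0, 0.01, 0, 0, 0], [0, 0, 0.02, 0, 0, 0], [0, 0, 0.02, 0, 0, 0], [0, 0, -0.15, 0, 0, 0], [0, 0, -0.5, 0, 0, 0]]
  ]
}}

```text
t: 8.0
eef_pos: [0.5073, -0.1312, 0.2082]
ee_rot: [-0.499, -0.502, -0.497, 0.502]
contact_force: [0.5, 0.2, -0.5]
finger_gap: 0.0002
```

Call:
{"name": "jog_arm", "arguments": {
  "steps": [
    [[-0.2, 0, -0.3, 0, 0, 0], [-0.5, 0, -0.6, 0, 0, 0], [-0.7, 0, -0.9, 0, 0, 0], [-0.7, 0, -1.0, 0, 0, 0], [-0.7, 0, -1.0, 0, 0, 0]]
  ]
}}

```text
t: 8.5
eef_pos: [0.5076, -0.0288, 0.2784]
ee_rot: [0.5, 0.5, 0.499, -0.5]
contact_force: [-0.1, -0.5, -0.4]
finger_gap: 0.0002
```

```bash
python3 look.py s6; python3 - <<'E'
from h import *
c=bot.capture("top");cv2.imwrite("pics/t6.png",c["frame"])
print(frac([.5625,.2386,.14]))
E
```

```text
8.5 [ 0.5076 -0.0288  0.2784] [-0.0563  0.2419  0.1286  1.4563 -0.0007  1.5158] [-0.1275 -0.4687 -0.4493]
395 phi med 0.01825229806008924 centroid 0.016524942276633446
0.8 [ 0.5598 -0.1026] [0.6956 0.529  0.727 ]
0.55 [ 0.5358 -0.1218] [0.696  0.29   0.9192]
0.3 [ 0.5173 -0.1462] [0.6964 0.1059 1.1645]
0.1 [ 0.5073 -0.1687] [0.6967 0.006  1.3889]
0.023 [ 0.5047 -0.1777] [ 0.6968 -0.0202  1.4798]
[-0.0025  0.0009  0.0008]
[ 1.3671  0.5494 -2.6918]
```

View pics/t6.png

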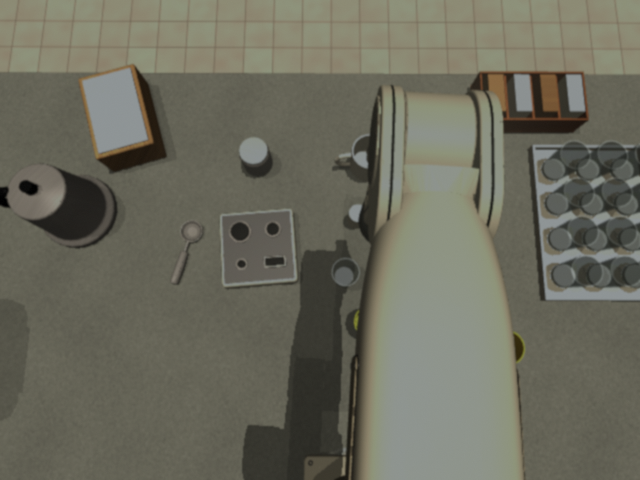

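Call:
{"name": "jog_arm", "arguments": {
  "steps": [
    [[0, 0.1, -0.4, 0, 0, 0], [0, 0.2, -0.8, 0, 0, 0], [0, 0.2, -1.0, 0, 0, 0], [0, 0.2, -1.0, 0, 0, 0], [0, 0.2, -1.0, 0, 0, 0]]
  ]
}}

```text
t: 9.1
eef_pos: [0.5274, 0.0691, 0.277]
ee_rot: [-0.499, -0.5, -0.499, 0.502]
contact_force: [0.5, -0.1, 0.9]
finger_gap: 0.0001
```

Call:
{"name": "jog_arm", "arguments": {
  "steps": [
    [[0, 0.1, -0.4, 0, 0, 0], [0, 0.2, -0.8, 0, 0, 0], [0, 0.2, -1.0, 0, 0, 0], [0, 0.2, -1.0, 0, 0, 0], [0, 0.2, -1.0, 0, 0, 0]]
  ]
}}

```text
t: 9.6
eef_pos: [0.5481, 0.1686, 0.2777]
ee_rot: [-0.499, -0.501, -0.499, 0.502]
contact_force: [-0.5, -0.2, 0.9]
finger_gap: 0.0002
```

Call:
{"name": "jog_arm", "arguments": {
  "steps": [
    [[0, 0.1, -0.3, 0, 0, 0], [0, 0.15, -0.6, 0, 0, 0], [0, 0.15, -0.69, 0, 0, 0], [0, 0.15, -0.69, 0, 0, 0], [0, 0.15, -0.69, 0, 0, 0]]
  ]
}}

```text
t: 10.1
eef_pos: [0.5633, 0.2374, 0.2784]
ee_rot: [-0.499, -0.501, -0.498, 0.502]
contact_force: [-0.1, 0.3, -1.0]
finger_gap: -0.0003
```

```bash
python3 look.py s7; python3 - <<'E'
from h import *
c=bot.capture("top");cv2.imwrite("pics/t7.png",cv2.resize(c["frame"][165:305,380:500],None,fx=4.2,fy=4.2,interpolation=cv2.INTER_CUBIC))
print(frac([.5625,.2386,.14]))
t=[[],[]]
for v in range(165,300):
    for u in range(380,500):
        if c["z_map"][v,u]>0:
            p=at_d(c,u,v)
            if .219<p[2]<.229: t[0].append(p)
P=np.array(t[0])[:,:2];A=np.array([.6245,-.208]);q=P-A;r=np.hypot(*q.T);k=(r>.03)&(q[:,0]<0);ph=np.arctan2(q[k,1],-q[k,0]);print(len(P),P.min(0),P.max(0),np.median(ph))
E
```

```text
10.1 [0.5633 0.2374 0.2784] [ 0.3992  0.4624  0.4447  1.5537 -0.0008  1.9753] [-0.1179  0.3383 -0.9552]
409 phi med 0.015191000539787468 centroid 0.014098589835894682
0.8 [ 0.5598 -0.1026] [ 0.7073 -0.0166  3.3992]
0.55 [ 0.5358 -0.1218] [ 0.7075 -0.2551  3.5921]
0.3 [ 0.5173 -0.1462] [ 0.7077 -0.4384  3.838 ]
0.1 [ 0.5073 -0.1687] [ 0.7079 -0.5376  4.0626]
0.023 [ 0.5047 -0.1777] [ 0.708  -0.5635  4.1537]
[-0.0053  0.0007  0.0002]
[ 1.3863 -0.0089 -0.012 ]
1174 [ 0.4639 -0.2259] [ 0.6431 -0.1897] 0.045828994147278077
```

View pics/t7.png

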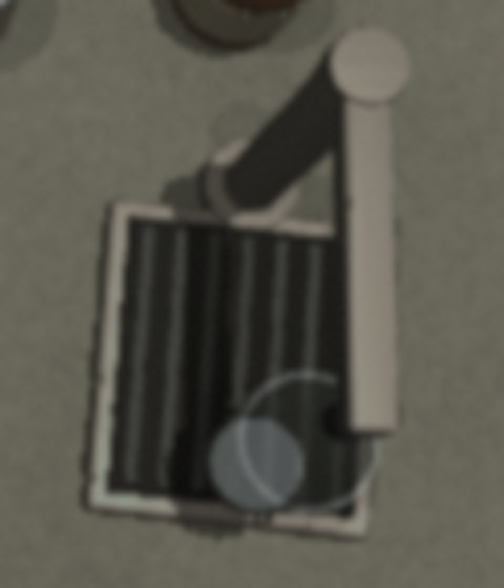

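View pics/s7.png

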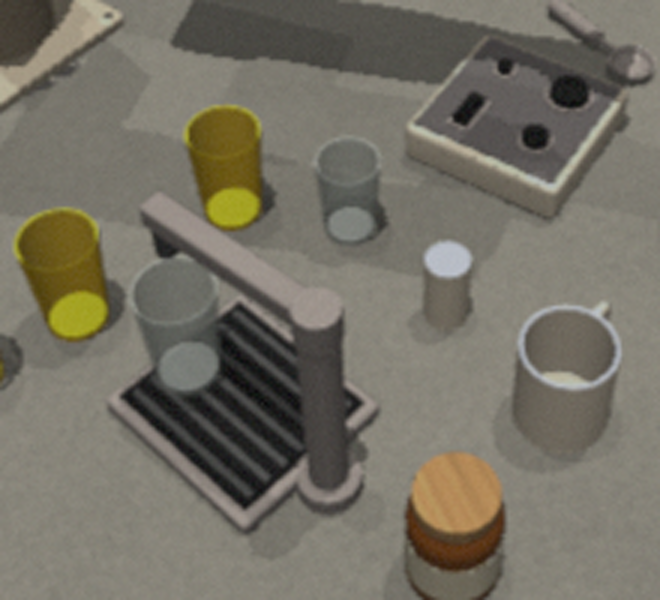

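```bash
python3 - <<'E'
from h import *
c=bot.capture("top"); b=bot.capture("scene")
cr=lambda x,y:((x+.5)/4.2-.5+380,(y+.5)/4.2-.5+165)
C=at_z(c,*cr(369,66),.23);E=at_z(c,*cr(374,431),.226);G=at_z(c,*cr(311,441),.125);print(C,E,G)
w=(E-C)[:2];w/=np.linalg.norm(w);print("bar phi",np.arctan2(w[1],-w[0]),"mouth",C[:2]+.15*w, "glass phi",np.arctan2(G[1]-C[1],C[0]-G[0]))
for P in ([.4725,-.2037,.125],[.4735,-.2037,.022]): print(w2p(c,P))
for cam,k in((c,"top"),(b,"scene")):
    r=[]
    H,W=cam["z_map"].shape
    vv,uu=np.mgrid[0:H,0:W]; R=cam["view"][:3,:3];t=cam["view"][:3,3]; z=cam["z_map"]
    p=np.stack([(uu-cam["cx"])/cam["fx"]*z,-(vv-cam["cy"])/cam["fy"]*z,-z],-1); p=(p-t)@R
    m=(z>0)&(p[...,2]>.2225)&(p[...,2]<.2295)&(p[...,0]<.60)&(p[...,0]>.45)&(p[...,1]>-.24)&(p[...,1]<-.16)
    q=p[m]; f=np.polyfit(q[:,0],q[:,1],1); print(k,len(q),"x range",q[:,0].min(),q[:,0].max(),"line y at x=.625,.475:",np.polyval(f,[.625,.475]))
E
```

```text
[ 0.6241 -0.2071  0.23  ] [ 0.4647 -0.202   0.226 ] [ 0.4723 -0.2039  0.125 ]
bar phi 0.0321353737292049 mouth [ 0.4742 -0.2023] glass phi 0.021209936949328188
(np.float64(453.58308342783243), np.float64(269.5310334913356))
(np.float64(440.60251653579473), np.float64(274.52334294264466))
top 886 x range 0.46369811878714084 0.5997588956655798 line y at x=.625,.475: [-0.2076 -0.2022]
scene 512 x range 0.4658231676828537 0.5996002176804346 line y at x=.625,.475: [-0.2093 -0.2045]
```

Both cameras put the mouth within about 2 mm of the rim centre, so the spout is done. Now lowering over the big button.

Call:
{"name": "jog_arm", "arguments": {
  "steps": [
    [[0.3, 0, -0.01, 0, 0, 0], [0.6, -0.01, -0.01, 0, 0, 0], [0.9, -0.01, -0.01, 0, 0, 0], [1.0, -0.01, -0.01, 0, 0, 0], [1.0, -0.01, -0.01, 0, 0, 0]]
  ]
}}

```text
t: 10.8
eef_pos: [0.5613, 0.2393, 0.1768]
ee_rot: [-0.498, -0.5, -0.499, 0.502]
contact_force: [-0.1, -0.2, 0.1]
finger_gap: 0.0001
```

Call:
{"name": "jog_arm", "arguments": {
  "steps": [
    [[0.3, 0, 0, 0, 0, 0], [0.6, 0, 0, 0, 0, 0], [0.8, 0, 0, 0, 0, 0], [0.9, 0, 0, 0, 0, 0], [0.9, 0, 0, 0, 0, 0]]
  ]
}}

```text
t: 11.3
eef_pos: [0.5624, 0.2401, 0.0884]
ee_rot: [-0.499, -0.501, -0.499, 0.501]
contact_force: [0.1, -0.5, 0.1]
finger_gap: 0.0003
```

```bash
python3 - <<'E'
from h import *
s=bot.state();print(s["t"],s["eef_pos"],s["contact_force"])
c=bot.capture("scene");cv2.imwrite("pics/s8.png",cv2.resize(c["frame"][160:280,300:420],None,fx=5,fy=5,interpolation=cv2.INTER_CUBIC))
E
```

```text
11.3 [0.5624 0.2401 0.0884] [ 0.107  -0.4855  0.0512]
```

View pics/s8.png

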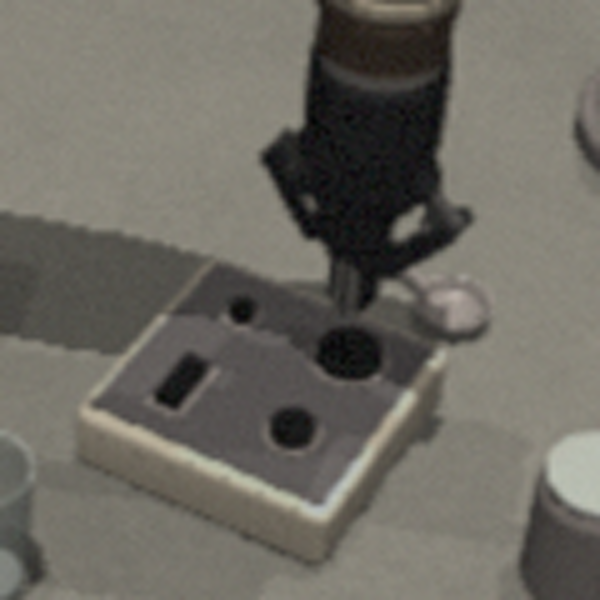

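The fingertips at (350,290) hang directly over the large button at (350,352). Going down slowly.

Call:
{"name": "jog_arm", "arguments": {
  "steps": [
    [[0.1, 0, 0.01, 0, 0, 0], [0.2, 0, 0.01, 0, 0, 0], [0.26, 0, 0.01, 0, 0, 0], [0.3, 0, 0.01, 0, 0, 0], [0.31, 0, 0.01, 0, 0, 0]]
  ]
}}

```text
t: 11.85
eef_pos: [0.5619, 0.239, 0.0567]
ee_rot: [-0.499, -0.501, -0.499, 0.501]
contact_force: [-0.6, -0.8, 1.0]
finger_gap: -0.0001
```

Call:
{"name": "jog_arm", "arguments": {
  "steps": [
    [[0.01, 0, 0, 0, 0, 0], [0.02, 0, 0, 0, 0, 0], [0.03, 0, 0, 0, 0, 0], [0.04, 0, 0, 0, 0, 0], [0.04, 0, 0, 0, 0, 0]]
  ]
}}

```text
t: 12.35
eef_pos: [0.5623, 0.2392, 0.0535]
ee_rot: [0.499, 0.501, 0.499, -0.501]
contact_force: [-2.1, -1.3, 3.6]
finger_gap: 0.0004
```

Call:
{"name": "jog_arm", "arguments": {
  "steps": [
    [[0.01, 0, 0, 0, 0, 0], [0.015, 0, 0, 0, 0, 0], [0.02, 0, 0, 0, 0, 0], [0.02, 0, 0, 0, 0, 0], [0.02, 0, 0, 0, 0, 0]]
  ]
}}

```text
t: 12.85
eef_pos: [0.5623, 0.2392, 0.0521]
ee_rot: [0.499, 0.501, 0.499, -0.501]
contact_force: [-3.8, -0.9, 7.1]
finger_gap: -0.0003
```

Call:
{"name": "jog_arm", "arguments": {
  "steps": [
    [[0.005, 0, 0, 0, 0, 0], [0.01, 0, 0, 0, 0, 0], [0.01, 0, 0, 0, 0, 0], [0.01, 0, 0, 0, 0, 0], [0.01, 0, 0, 0, 0, 0]]
  ]
}}

```text
t: 13.35
eef_pos: [0.5623, 0.2392, 0.052]
ee_rot: [0.499, 0.501, 0.499, -0.501]
contact_force: [-4.8, -1.6, 11.1]
finger_gap: 0.0002
```

The tool stopped at z = 0.052 while the force rose to 11 N, so the button is against its stop (fully down). Releasing and withdrawing.

Call:
{"name": "jog_arm", "arguments": {
  "steps": [
    [[-0.05, 0, 0, 0, 0, 0], [-0.1, 0, 0, 0, 0, 0], [-0.2, 0, 0, 0, 0, 0], [-0.5, 0, 0, 0, 0, 0], [-0.9, 0, 0, 0, 0, 0]]
  ]
}}

```text
t: 13.85
eef_pos: [0.561, 0.2386, 0.139]
ee_rot: [-0.498, -0.499, -0.5, 0.503]
contact_force: [1.2, 0.1, -0.7]
finger_gap: 0.0004
```

Call:
{"name": "jog_arm", "arguments": {
  "steps": [
    [[-0.3, 0, 0, 0, 0, 0], [-0.6, 0, 0, 0, 0, 0], [-0.8, -0.2, 0, 0, 0, 0], [-0.8, -0.5, 0, 0, 0, 0], [-0.8, -0.8, 0, 0, 0, 0]]
  ]
}}

```text
t: 14.35
eef_pos: [0.4826, 0.2398, 0.2216]
ee_rot: [0.499, 0.502, 0.499, -0.5]
contact_force: [1.8, 0.3, 1.2]
finger_gap: 0.0001
```

```bash
python3 look.py s9; python3 - <<'E'
from h import *
for n in("top","scene"):
    c=bot.capture(n);cv2.imwrite(f"pics/{n}9.png",c["frame"])
    for q in("big_top","spout_tip"):
        r=bot.spot_in(c,q); print(n,q,[(x["xy"],round(x["p"],2)) for x in r[:2]])
E
```

```text
14.35 [0.4826 0.2398 0.2216] [0.4612 0.3194 0.0864 1.3346 0.0001 2.0362] [1.8276 0.2831 1.2218]
376 phi med 0.016631019671150438 centroid 0.017815578239868964
0.8 [ 0.5598 -0.1026] [0.1263 0.8377 3.4152]
0.55 [ 0.5358 -0.1218] [0.1273 0.5986 3.6072]
0.3 [ 0.5173 -0.1462] [0.1281 0.4144 3.8525]
0.1 [ 0.5073 -0.1687] [0.1286 0.3145 4.0768]
0.023 [ 0.5047 -0.1777] [0.1287 0.2883 4.1678]
[-0.0022  0.0002  0.0038]
top big_top [([239.0, 233.0], 0.82), ([464.6, 216.4], 0.2)]
top spout_tip [([465.3, 215.5], 0.75)]
scene big_top [([367.5, 228.3], 0.7)]
scene spout_tip [([264.0, 293.5], 0.58)]
```

View pics/top9.png

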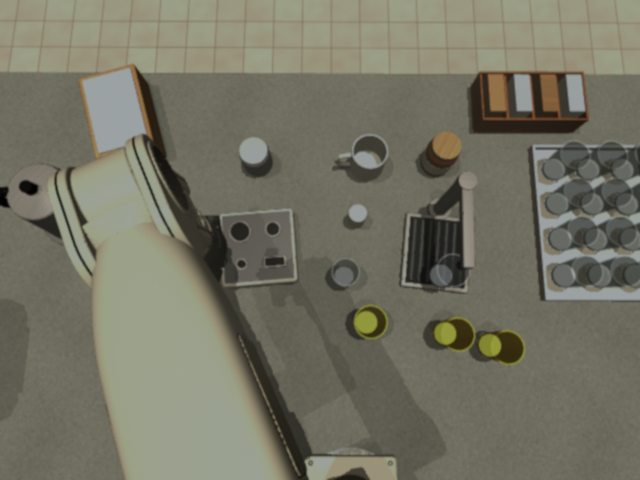

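View pics/scene9.png

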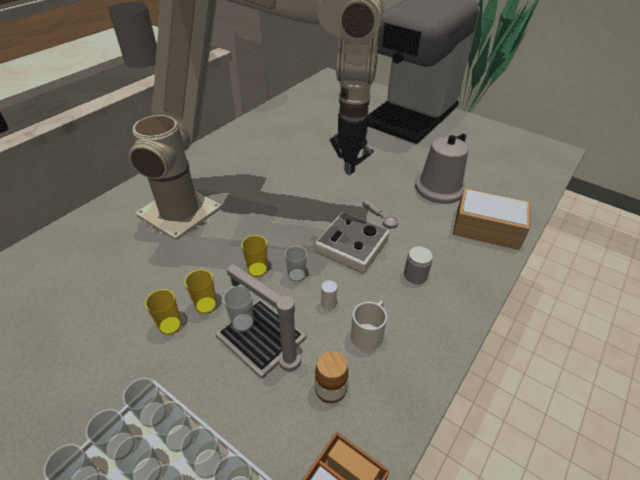

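All objects are where they stood, and the spout (top view, bar end at (467,265)) lies over the glass. I'll check the button height, then hand in.

```bash
python3 - <<'E'
from h import *
c=bot.capture("top")
print([at_d(c,240+i,231+j)[2].round(4) for i in(-3,0,3) for j in(-3,0,3)])
print(bot.state()["qd"]); print(bot.close_job())
E
```

```text
[np.float64(0.055), np.float64(0.0571), np.float64(0.0554), np.float64(0.0555), np.float64(0.056), np.float64(0.0555), np.float64(0.0553), np.float64(0.0532), np.float64(0.061)]
[-0.0001  0.0039 -0.0035 -0.0001 -0.0002 -0.001 ]
the job is handed in; nothing more can be done
None
```

The spout is over the glass on the drip tray, and the large button was then pressed right down and released. The job was handed in after about 15 s of robot time, and no verdict is reported.

- **Spout:** I pushed it round with the shut fingertips at about 3 N. Before pressing the button, both cameras put its mouth within about 2 mm of the middle of the clear glass. They disagreed slightly on the spout's angle (about 0.016 and 0.032 rad, against a target of about 0.02 to 0.03). After I withdrew, its angle had not changed.
- **Button:** I pressed the large round button 5 mm to its stop. The tool stopped at 52 mm above the counter while the force rose to 11 N. Afterwards the button's top measured about 55.5 mm on average. Single readings ran from 53 to 61 mm, which is close to its 57 mm rest height given the camera noise, so it had sprung back.
- **Everything else:** In the last pictures the glass, the other buttons and all the other things looked unmoved, and the arm was clear of everything.

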